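# Put the relief-printing kit back in its holders

## Task

The printing session is over: put each of the five things in the middle of the table back where it belongs. The brayer goes lengthwise in the metal inking tray, the ink bottle upright in the round well of its block, the hand stamp rubber side down in the little cork-floored tray, and the large and the small tube lie along the bays of the tube rack, the large one in the long bay and the small one in the short bay. Leave each seated on the floor or rails of its own holder, and never let the ink bottle tip over.

Things in the scene. Friction and masses are not known exactly. Their poses are not given: they have to be found in the camera images.
- brayer_mid (a point): Brayer (hand ink roller) lying flat, 147 x 78 mm, 31 mm high: black roller in a wire frame, wooden handle. Point: its middle, 14.5 mm above its underside, on the handle's axis. y axis: along the handle to the roller; handle (24 mm thick) from y = -73 to +25 mm, roller 60 mm wide from y = +42 to +73. It balances at about y = +25 mm: grip across the handle near its roller end.
- ink_bottle_mid (a point): Dark round ink bottle with a white screw cap, standing upright: body 43 mm diameter up to 66 mm, cap 30 mm diameter from 67 to 92 mm (its top). Point: half-way up on its axis, 46 mm above its foot. z axis up.
- stamp_mid (a point): Wooden hand stamp standing on its rubber face: block 30 mm (its x) by 42 mm (its y), 18 mm high, with a round knob 23 mm thick above it, 60 mm high in all. Point: its middle, 30 mm above the rubber face. z axis up.
- large_tube_mid (a point): The larger metal paint tube, plain white, dark cap, lying flat: 134 mm long (its y axis; cap at -y, flat end at +y), 41 mm wide, 31 mm high. Point: its middle, 15.5 mm above its underside.
- small_tube_mid (a point): The smaller metal paint tube, white with an ochre patch, dark cap, lying flat: 104 mm long (its y axis; cap at -y, flat end at +y), 35 mm wide, 27 mm high. Point: its middle, 13.5 mm above its underside.
- brayer_tray: Shallow bright metal inking tray with a raised lip, fixed: inside 176 mm (its x) by 122 mm (its y); floor 9 mm above the table, walls 5 mm thick, lip 20 mm above the table. Origin: centre of its underside. A brayer lies in it lengthwise along x, either way round.
- ink_stand: Square light-wood block 92 x 92 mm, 30 mm high, fixed, with one round well in the middle: 62 mm diameter, 24 mm deep (well floor 6 mm above the table). Origin: centre of its underside.
- stamp_tray: Small light-wood tray with a cork floor, fixed: inside 52 mm (its x) by 64 mm (its y), outside 62 x 74 mm, walls 5 mm thick and 12 mm high, cork floor 7 mm above the table. Origin: centre of its underside.
- tube_rack: Fixed light-wood rack; tubes lie along its x in two bays on cross rails with tops 22 mm above the table. Long bay: middle x 0, y +42 mm, 154 mm between end boards, 62 wide. Short bay: middle x +15, y -35 mm, 124 long, 56 wide. Rails 12 thick, at 32 mm either side of each middle, side teeth 35 mm high, end boards 40 mm; finger room between rails to 8 mm height. Origin: underside, z up.
Things that resemble listed ones, but are neither listed nor needed, are in the scene too. What is shaped like the stamp_tray but turquoise is not meant.

How it is judged:
By the outcome, as a careful person would: the job done as asked, in the order asked, and still so for the second after the job is handed in, with the robot touching nothing.
It also fails if it takes over 120 s, if anything falls off the work surface, if the arm or the gripper's body presses on something with over 40 N, if the wrist force passes 120 N, or if a joint passes its speed limit or range.

## Robot

A 6-joint arm with a two-finger parallel gripper is mounted at the origin on a cart in front of the work surface, level with it; the furniture and walls round the work are solid. World frame = base frame: x ahead of the robot, y to its left, z up, the work surface at z = 0. Lengths are in mm, angles in rad, forces in N, time in s.
With the tool pointing down it reaches from about 350 to 800 mm from the base axis. Payload 7.3 kg.
Tool frame: the origin (TCP) lies at the very end of the fingers, on their centre line; the grasp point (between the pads) lies 19 mm behind it; z points along the fingers, y is the line along which they close (so a half turn about z gives the same grasp; the last joint's range is limited). The gripper opens to 85 mm and grips with 20 to 120 N. Pads are 22 mm wide; open, the fingers measure 114 mm over their backs; the gripper's body (76 mm by 85 mm) begins 54 mm behind the grasp point. The pads swing forward as they close: fully open they stand 13 mm farther back than shut.
Start: joints at [1.047, 0.342, 1.524, -0, 1.275, -0.146], TCP at [193.647, 488.001, 231.322] pointing down, gripper open.
Joint ranges: [-2.53, 2.53], [-0.77, 2.02], [0.04, 2.7], [-1, 4.14], [0.28, 2.66], [-3.11, 3.11]. Speed limits (rad/s): [2.57, 2.57, 3.14, 3.14, 3.14, 3.14].

## Interface

Orientations are given as a rotation vector (axis times angle).
In Python, from rig import env, solver, viewer, job gives the robot as it stands. Calls block until the motion is done:
- env.move_to(position, orientation): joint-space move of the TCP to a pose.
- env.movel(position, ori=None, velocity=150, stop_force=None): straight line of the TCP; ori=None keeps the orientation; velocity is the mean speed in mm/s. With stop_force (N) it stops when the force on the tool has changed by that much, and returns True; else False.
- env.move_joints(angles): joint-space move.
- env.let_go() and env.close_gripper(f_grip=None): open the fingers fully, or close them until they stop; f_grip is the grip in N (None keeps the last).
- env.dwell(seconds).
- solver.ik(position, orientation): joint angles nearest the present ones, or None.
- env.sense(): the state.
- viewer.capture(name): name is "scene" or "top" or "wrist"; returns the picture (420x560x3 uint8, red, green, blue); there is no depth.
- viewer.calibration(name): a dict with "vfov" (degrees; the focal length in pixels is half the picture's height over the tangent of half this angle, whatever the lens; pixels are square), "cx", "cy" (the principal point, pixels), "eye" and "rotation" of the camera in the world; the wrist camera has in their place "tool_from_camera" (4x4, takes a point from camera to tool coordinates, whose origin is the TCP and whose axes are the flange's). Camera axes: x right, y down, z forward; pixel columns grow to the right and rows downward; lengths in mm; the calibration is good to about 2 mm. A picture is of the moment at which its call begins: read the wrist's pose just before it. calibration takes no time and is no camera call.
A pose or a line that the arm cannot do raises env.Unreachable and nothing moves.
- job.hand_in(): hands the job in; it is judged then, once.
The state is a dict: "clock": time; "joint_pos": joint angles; "qvel": joint speeds; "joint_efforts": joint torques, N m; "ee_pos": TCP position; "ee_rot": TCP orientation; "wrist_force": force on the tool from outside, world axes, zero at the start; "wrist_torque": the same for the moment, N m; "opening": finger opening in mm; "gripper_force": force on a finger pad.
Only numpy, scipy, OpenCV 4.12 (cv2) and the standard library are available. Lean on these libraries where they do the work, as an engineer would, in place of code of your own. Each camera call takes 0.05 s, during which the arm holds its last target. There are 200 camera calls.

## Working session

There is one attempt and no reset: what is moved stays moved. The work goes in short steps, each a Python script; the robot and the scene stay as the last script left them, time stands still between calls to the robot, and variables do not carry over. Pictures are saved under pics/ and viewed, at most 14 in all, crops included, and the job is handed in when it is done.

```bash
mkdir -p pics; ls
cat > h.py <<'E'
import numpy as np, cv2
from scipy.spatial.transform import Rotation as R
from rig import env, solver, viewer, job
def save(cam,name,crop=None,scale=1):
    im=viewer.capture(cam)
    cv2.imwrite(f'pics/{name}_raw.png',im[:,:,::-1])
    return im
def ray(cam,u,v,T=None):
    c=viewer.calibration(cam); f=210/np.tan(np.radians(c['vfov'])/2)
    d=np.array([(u-c['cx'])/f,(v-c['cy'])/f,1.])
    if cam=='wrist':
        M=T@np.array(c['tool_from_camera']); return M[:3,3],M[:3,:3]@d
    return np.array(c['eye']),np.array(c['rotation'])@d
def at(cam,u,v,z,T=None):
    o,d=ray(cam,u,v,T); return o+d*(z-o[2])/d[2]
def tool():
    s=env.sense(); T=np.eye(4); T[:3,:3]=R.from_rotvec(s['ee_rot']).as_matrix(); T[:3,3]=s['ee_pos']; return T
E
python3 - <<'E'
from h import *
for n in('top','scene'):
    im=save(n,n); 
    cv2.imwrite(f'pics/{n}.png',cv2.resize(im[:,:,::-1],(800,600),interpolation=cv2.INTER_CUBIC))
    print(viewer.calibration(n))
print(viewer.calibration('wrist')); s=env.sense(); print(s)
E
```

```text
pics
{'vfov': 43.47242728361982, 'cx': 279.1785566802994, 'cy': 208.9047251039047, 'eye': array([ 290.28225686,   14.75301409, 1411.9255108 ]), 'rotation': array([-2.12714854,  2.0957282 , -0.21238172])}
{'vfov': 56.542232679157266, 'cx': 277.46247051905226, 'cy': 203.1491616072261, 'eye': array([ 247.28284018, -658.41732483,  743.78866128]), 'rotation': array([-2.26291783,  0.51425542, -0.21120154])}
{'vfov': 66.78194596158549, 'cx': 278.4657068250356, 'cy': 210.56121346384364, 'tool_from_camera': array([[-1.79600248e-04, -9.52926850e-01, -3.03200240e-01,
         7.84516126e+01],
       [ 9.99999898e-01, -2.97019859e-04,  3.41153979e-04,
        -4.51578776e-01],
       [-4.15151279e-04, -3.03200148e-01,  9.52926806e-01,
        -1.42360343e+02],
       [ 0.00000000e+00,  0.00000000e+00,  0.00000000e+00,
         1.00000000e+00]])}
{'clock': 0.1, 'joint_pos': array([ 1.04698285e+00,  3.42654437e-01,  1.52492990e+00,  3.01358096e-05,
        1.27538717e+00, -1.45979648e-01]), 'qvel': array([-0.0008057 , -0.00099816, -0.00214969, -0.00063066, -0.00356111,
        0.00031543]), 'joint_efforts': array([ 1.06868905e-03, -4.34451449e+01, -2.46488822e+01, -1.57272416e-04,
        4.74763307e-03,  1.47666736e-05]), 'ee_pos': array([193.45769024, 487.67374465, 230.69179568]), 'ee_rot': array([-5.89899205e-01, -3.08522299e+00,  2.03037529e-03]), 'wrist_force': array([ 0.16107248,  0.58448706, -0.1781948 ]), 'wrist_torque': array([0.01074138, 0.01062624, 0.02165214]), 'gripper_force': 0.0, 'opening': 85.19716217447053}
```

View pics/top.png

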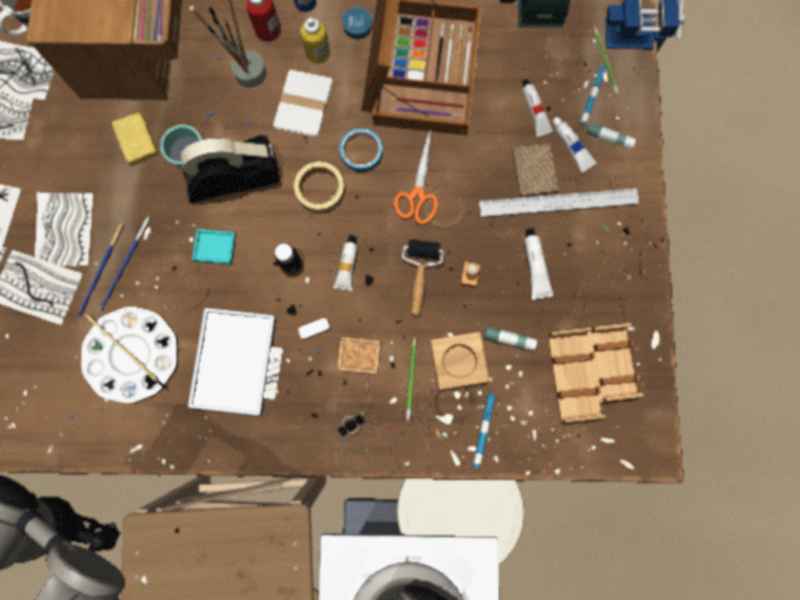

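View pics/scene.png

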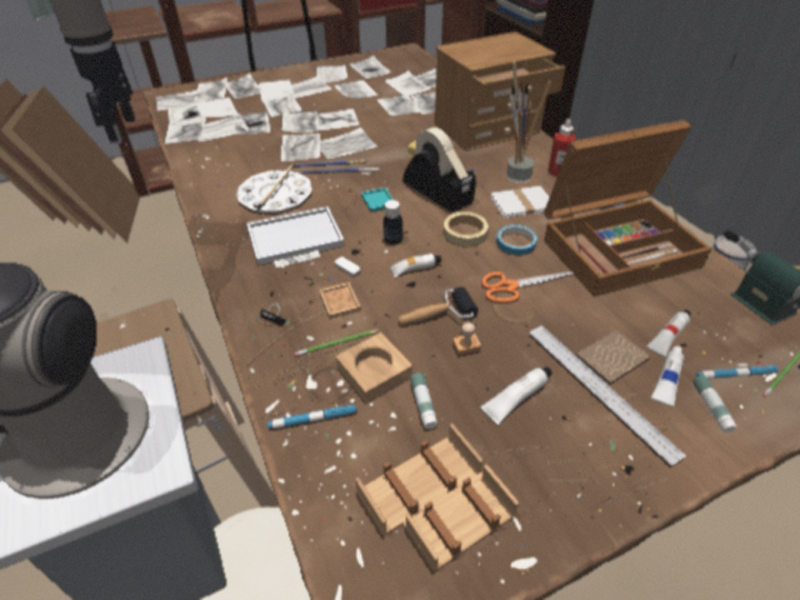

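Candidates (top picture, 800-px scale):
- **Tubes:** large is the plain white one at (538,264), not the red-band (537,108) or blue-band (574,143). Small is the ochre one at (346,263).
- **Brayer, bottle, stamp:** brayer (420,280), bottle (287,258) rather than the red and yellow bottles at the back, stamp (472,270).
- **Holders:** metal tray (232,362), not the palette (129,354). Cork tray (359,355), not the turquoise one (214,246) or the mat (535,170). Ink block (460,361), rack (594,372).

I'll check these choices in a close crop.

```bash
sed -i "s/np.array(c\['rotation'\])@d/R.from_rotvec(c['rotation']).as_matrix()@d/" h.py
python3 - <<'E'
from h import *
im=cv2.imread('pics/top_raw.png')
for n,(a,b) in {'cropL':(126,296),'cropR':(276,466)}.items():
    c=im[150:310,a:b]; cv2.imwrite(f'pics/{n}.png',cv2.resize(c,None,fx=4,fy=3.75 if 0 else 4,interpolation=cv2.INTER_CUBIC)[:600])
P=dict(rollertop=(424,250,30),handleend=(416,313,15),bottlecap=(285,252,92),stampknob=(473,267,60),lcap=(530,233,15),lend=(541,298,5),scap=(350,239,13),send=(344,289,5),stand=(460,361,30),stray=(359,355,12),rack=(594,372,35),itA=(206,310,20),itB=(274,314,20),itC=(261,414,20),itD=(190,407,20))
for k,(u,v,z) in P.items(): print(k,at('top',u*.7,v*.7,z).round())
E
```

```text
rollertop [672. -23.  30.]
handleend [553. -10.  15.]
bottlecap [648. 231.  92.]
stampknob [ 633. -113.   60.]
lcap [ 713. -228.   15.]
lend [ 587. -248.    5.]
scap [697. 119.  13.]
send [600. 129.   5.]
stand [461. -91.  30.]
stray [472.  96.  12.]
rack [ 444. -336.   35.]
itA [552. 386.  20.]
itB [546. 258.  20.]
itC [360. 272.  20.]
itD [370. 403.  20.]
```

View pics/cropL.png

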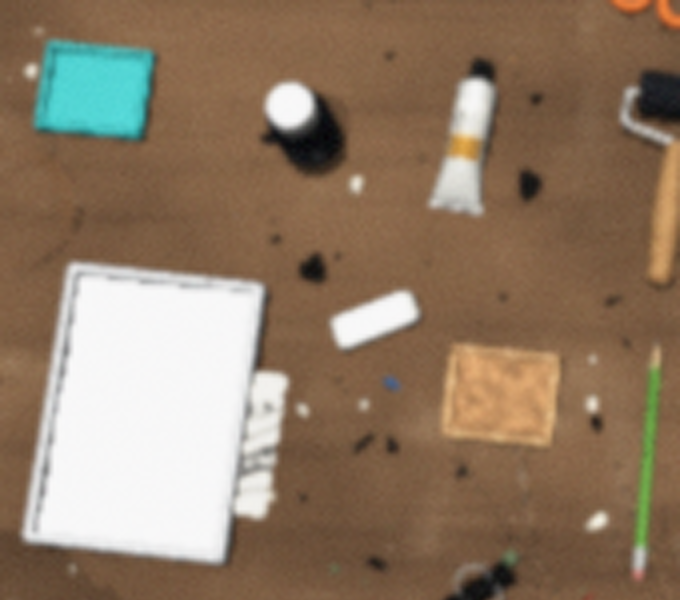

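View pics/cropR.png

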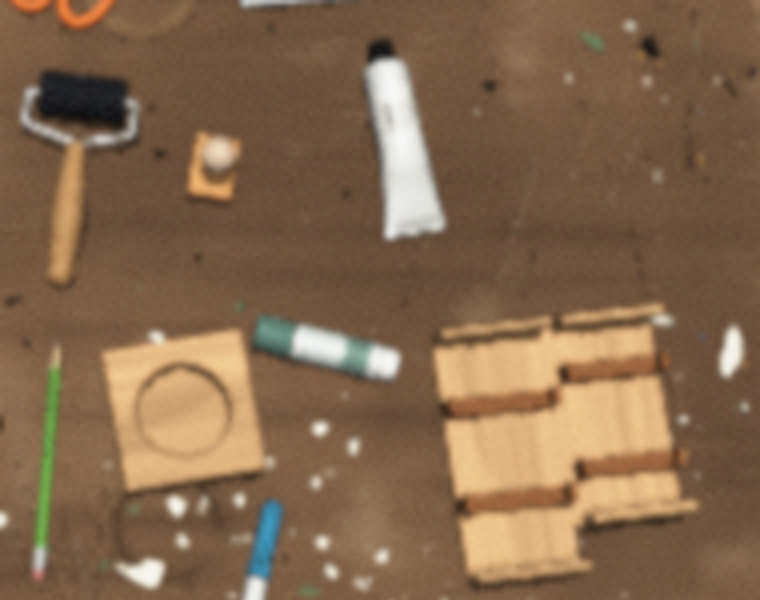

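The crops confirm the choices: plain-white tube, ochre tube, cork tray, bright metal tray, and the rack's long bay on the image left (+y). I'll compute poses now, then check them against wrist views with the model outlines drawn on.

```bash
cat >> h.py <<'E'
import json
def down(yaw):  # tool z down, tool y (closing line) at angle yaw from world x
    y=np.array([np.cos(yaw),np.sin(yaw),0]); z=np.array([0,0,-1.]); return R.from_matrix(np.c_[np.cross(y,z),y,z])
def best(p,yaw):
    q0=env.sense()['joint_pos']; c=[]
    for k in(-1,0,1):
        r=down(yaw+k*np.pi).as_rotvec(); q=solver.ik(p,r)
        if q is not None: c.append((abs(q[5])+.3*np.abs(np.array(q)-q0).sum(),k,r,np.array(q)))
    return min(c,key=lambda t:t[0])
def proj(p,T):
    c=viewer.calibration('wrist'); f=210/np.tan(np.radians(c['vfov'])/2)
    q=np.linalg.inv(T@np.array(c['tool_from_camera']))@np.r_[p,1]; return np.array([f*q[0]/q[2]+c['cx'],f*q[1]/q[2]+c['cy']])
def w(o,x,y,z):
    c,s=np.cos(o[2]),np.sin(o[2]); return np.array([o[0]+c*x-s*y,o[1]+s*x+c*y,z])
# outlines: name -> list of (loops of local xy, z)
def box(x0,x1,y0,y1,z): return [(x0,y0,z),(x1,y0,z),(x1,y1,z),(x0,y1,z)]
def circ(r,z): return [(r*np.cos(a),r*np.sin(a),z) for a in np.linspace(0,6.28,24)]
OUT=dict(brayer=[box(-12,12,-73,25,14.5),box(-30,30,42,73,15)],bottle=[circ(15,92),circ(21.5,0)],stamp=[box(-15,15,-21,21,18),circ(11.5,50)],
 large=[box(-20.5,20.5,-67,67,8)],small=[box(-17.5,17.5,-52,52,7)],tray=[box(-88,88,-61,61,20)],stand=[circ(31,30),box(-46,46,-46,46,30)],
 stray=[box(-26,26,-32,32,12)],rack=[box(-77,77,11,73,22),box(-47,77,-63,-7,22)])
def wristpic(name,O):
    T=tool(); im=save('wrist',name); im=cv2.resize(im[:,:,::-1],(800,600),interpolation=cv2.INTER_CUBIC)
    for k,o in O.items():
        for l in OUT[k]:
            pts=np.array([proj(w(o,*p),T)/.7 for p in l]).round().astype(int); cv2.polylines(im,[pts],True,(0,255,255),1)
    cv2.imwrite(f'pics/{name}.png',im); np.save(f'pics/{name}.npy',T)
E
cat > meas.py <<'E'
from h import *
def L(u,v,z): return at('top',126+(u+.5)/4-.5,150+(v+.5)/4-.5,z)
def Rr(u,v,z): return at('top',276+(u+.5)/4-.5,150+(v+.5)/4-.5,z)
ang=lambda d: np.arctan2(d[1],d[0])
O={}
def ax(tip,end,sgn=1): # y axis from end to tip
    m=(tip+end)/2; return [m[0],m[1],ang((tip-end)*sgn)-np.pi/2]
r,e=Rr(84,97,20),Rr(60,283,14); d=(r-e)[:2]; d/=np.hypot(*d); m=(r[:2]-d*57.5+e[:2]+d*73)/2; O['brayer']=[*m,ang(d)-np.pi/2]
O['bottle']=[*L(291,107,92)[:2],0]
c=[Rr(*p,18) for p in((198,132),(240,143),(232,200),(188,196))]; k=Rr(219,152,49)
O['stamp']=[*((np.mean(c,0)+k)/2)[:2],ang(c[0]+c[1]-c[2]-c[3])-np.pi/2]; print('stamp',np.mean(c,0),k)
O['large']=ax(Rr(380,42,15),Rr(415,234,4),-1); O['small']=ax(L(483,63,13),L(456,208,4),-1)
c=[L(*p,20) for p in((70,263),(265,283),(224,562),(24,541))]; O['tray']=[*np.mean(c,0)[:2],ang(c[0]+c[1]-c[2]-c[3])]
c=[Rr(*p,30) for p in((103,352),(240,331),(263,468),(127,490))]; O['stand']=[*np.mean(c,0)[:2],ang(c[0]+c[1]-c[2]-c[3])]
c=[L(*p,12) for p in((451,345),(559,352),(550,444),(443,437))]; O['stray']=[*np.mean(c,0)[:2],ang(c[0]+c[1]-c[2]-c[3])]
a=[Rr(*p,22) for p in((500,403),(515,498),(610,368),(627,463))]; th=ang(a[0]-a[1]+a[2]-a[3]); m=np.mean(a,0)
O['rack']=[*w([m[0],m[1],th],-7.5,-3.5,0)[:2],th]
O={k:[float(x) for x in v] for k,v in O.items()}; json.dump(O,open('O.json','w'))
for k,v in O.items(): print(k,np.round(v,2))
E
python3 meas.py
python3 - <<'E'
from h import *
O=json.load(open('O.json'))
for n,p in(('w1',[520,200,260]),('w2',[520,-170,260])):
    t=best(p,np.pi/2 if 1 else 0); print(t[1],t[3].round(2)); env.move_to(p,t[2]); env.dwell(.2); wristpic(n,O)
print(env.sense()['clock'])
E
```

```text
stamp [ 630.1907393  -112.26642434   18.        ] [ 633.40246283 -112.47926309   49.        ]
brayer [621.58 -16.47  -1.69]
bottle [647.69 233.66   0.  ]
stamp [ 631.8  -112.37   -1.72]
large [ 655.4  -238.59   -4.54]
small [652.02 123.8    1.41]
tray [ 4.5755e+02  3.3227e+02 -9.0000e-02]
stand [ 4.6296e+02 -8.9910e+01  1.7000e-01]
stray [ 4.7281e+02  9.7460e+01 -7.0000e-02]
rack [ 4.4545e+02 -3.4573e+02  1.3000e-01]
0 [ 0.23  0.38  1.38 -0.    1.38 -1.34]
-1 [-0.46  0.36  1.41 -0.    1.37  1.11]
4.3083
```

View pics/w1.png

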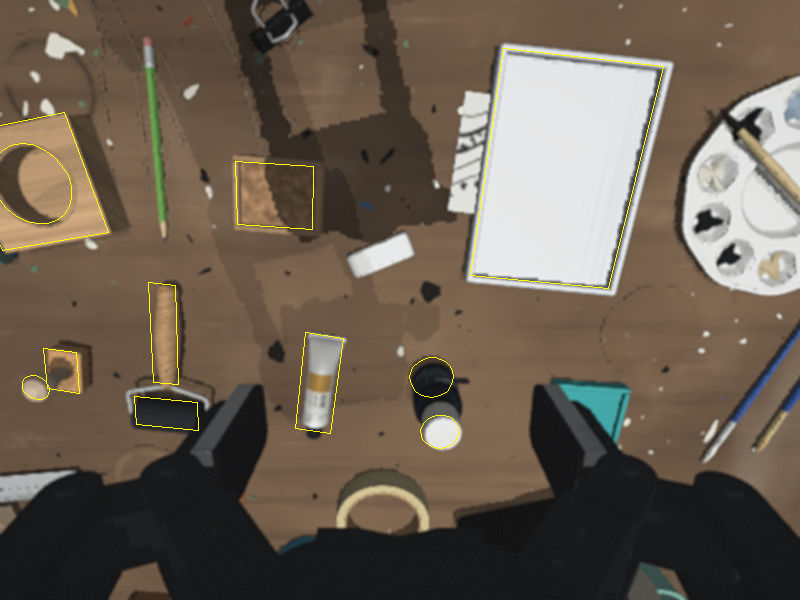

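View pics/w2.png

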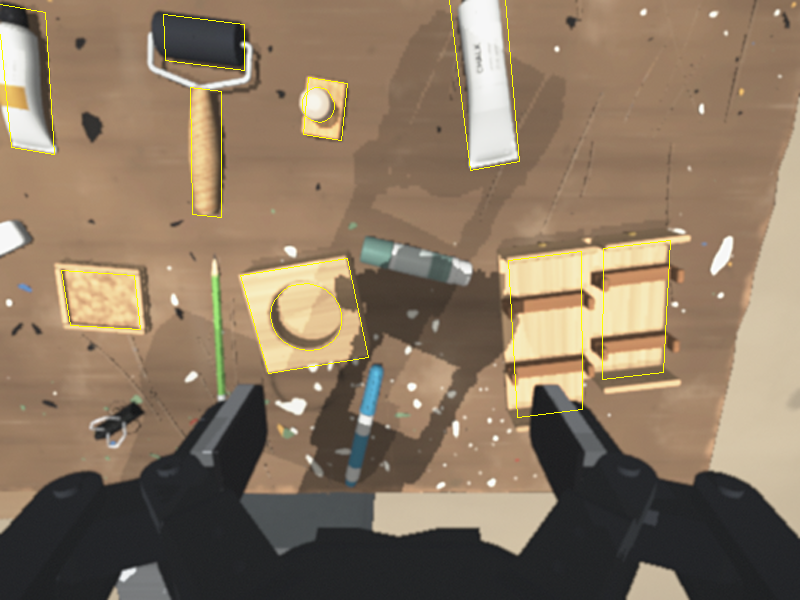

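Outlines match both wrist views to about 3 mm: brayer, stamp, bottle, tubes and all holders, with the rack's bays as assumed. Starting with the brayer.

```bash
cat >> h.py <<'E'
def carry(o,g,zg,t,zf,f=40,ztop=170):
    """grip object at pose o, local point g, TCP zg above its underside; put at pose t (mod pi) on floor height zf"""
    p=w(o,*g,0); hi=np.r_[p[:2],ztop]; b=best(hi,o[2]); yaw=o[2]+b[1]*np.pi
    d=(t[2]-o[2]+np.pi/2)%np.pi-np.pi/2; tt=[t[0],t[1],o[2]+d]; q=w(tt,*g,0); rq=down(yaw+d).as_rotvec()
    assert solver.ik(np.r_[q[:2],ztop],rq) is not None and solver.ik(np.r_[q[:2],zf+zg],rq) is not None
    env.move_to(hi,b[2]); env.movel(np.r_[p[:2],zg+20]); hit=env.movel(np.r_[p[:2],zg],velocity=80,stop_force=15)
    env.close_gripper(f); env.movel(np.r_[p[:2],zg+15],velocity=80); env.movel(hi); s=env.sense(); print('grip',hit,s['opening'],s['gripper_force'])
    if s['gripper_force']<5: print('LOST'); return False
    env.move_to(np.r_[q[:2],ztop],rq); env.movel(np.r_[q[:2],zf+zg+12]); 
    c=env.movel(np.r_[q[:2],zf+zg-2],velocity=40,stop_force=6); z=env.sense()['ee_pos'][2]
    env.let_go(); env.movel(np.r_[env.sense()['ee_pos'][:2],ztop]); s=env.sense(); print('placed',c,z-zf-zg,s['clock'],s['wrist_force'].round(1)); return True
E
python3 - <<'E'
from h import *
O=json.load(open('O.json')); t=O['tray']
carry(O['brayer'],(0,14),6,[t[0],t[1],t[2]-np.pi/2],9)
E
```

```text
grip False 15.189768664811218 38.547558504506014
placed True 0.2793463664080065 13.5583 [-1.2  0.1 -0.3]
```

Run:
```python
from h import *
O=json.load(open('O.json'))
b=O['bottle']; yw=np.arctan2(b[1],b[0])+np.pi/2; s=O['stand']; ys=np.arctan2(s[1],s[0])+np.pi/2
T=tool(); 
if carry([b[0],b[1],yw],(0,0),32,[s[0],s[1],ys],6,f=40,ztop=190):
    carry(O['stamp'],(0,0),27,O['stray'],7,f=35)
p=[500,110,260]; t=best(p,np.pi/2); env.move_to(p,t[2]); env.dwell(.2); wristpic('w3',{k:O[k] for k in('tray','stray','stand','small')})
```

```text
grip False 41.27804233244395 40.56767652145936
placed True 0.3584230913426154 22.2667 [-0.2  0.1 -0.5]
grip False 20.352908886943315 34.1996280499734
placed True -0.11349386431996322 33.0417 [ 0.1  0.7 -0.6]
```

View pics/w3.png

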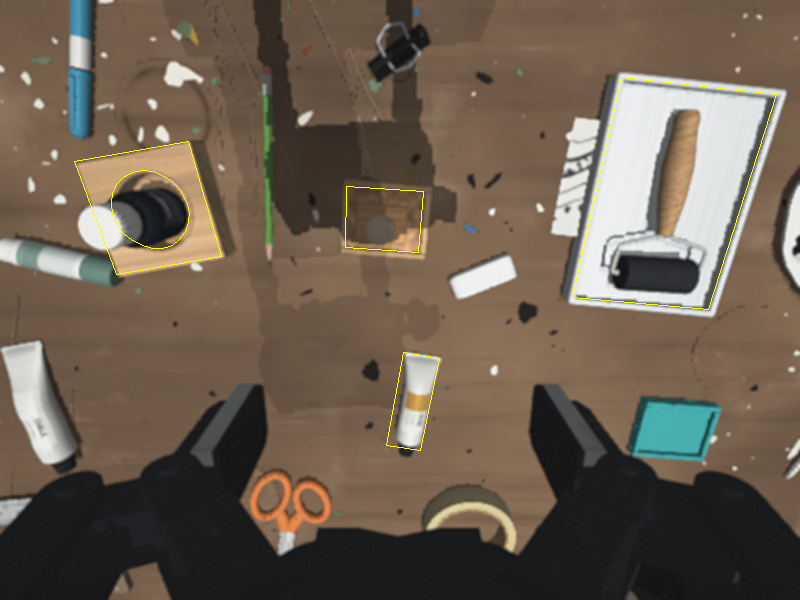

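Brayer lies in the tray around (680,190), the bottle is in its well (150,215) and the stamp is in the cork tray (383,222). The small tube at (415,400) matches its outline. Tubes next.

Run:
```python
from h import *
O=json.load(open('O.json')); r=O['rack']
a=w(r,0,44,0); b=w(r,15,-38,0)
if carry(O['large'],(0,0),6,[a[0],a[1],r[2]+np.pi/2],22):
    carry(O['small'],(0,0),6,[b[0],b[1],r[2]+np.pi/2],22)
p=[500,-180,260]; t=best(p,np.pi/2); env.move_to(p,t[2]); env.dwell(.2); wristpic('w4',{k:O[k] for k in('rack','stand','stray')})
im=save('scene','s2'); cv2.imwrite('pics/s2.png',cv2.resize(im[120:400,130:400,::-1],None,fx=2.1,fy=2.1,interpolation=cv2.INTER_CUBIC))
```

```text
grip False 33.11115935259737 39.602923021957395
placed True 0.5268048090571824 44.2167 [ 0.7 -0.4 -0.3]
grip False 28.200515598165328 39.37072017142782
placed True 0.4957199284657605 54.5583 [-0.9  0.7 -0.6]
```

View pics/w4.png

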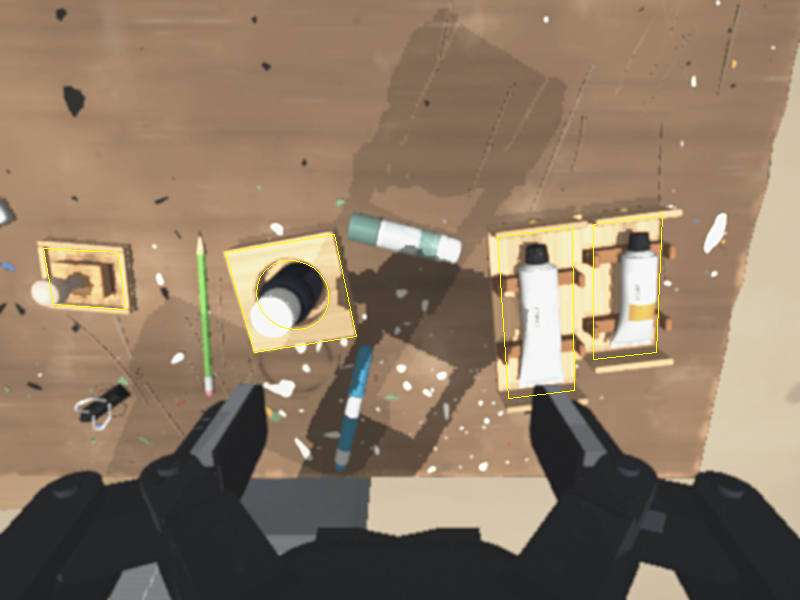

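View pics/s2.png

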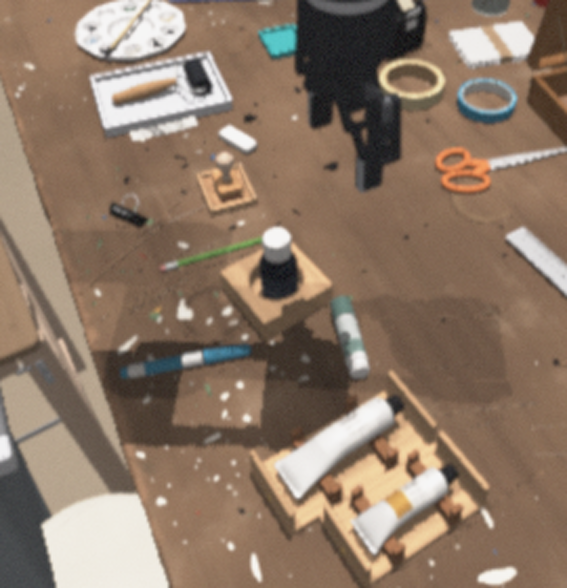

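Both tubes lie in their bays clear of the end boards, large at (540,315) and small at (636,290). The bottle stands upright in the well, and the stamp and brayer are seated.

```bash
python3 -c "
from h import *
print(job.hand_in())"
```

```text
the job is handed in; nothing more can be done
None
```

All five things are back in their own holders, and the job is handed in at about 56 s on the robot clock; the last pictures showed each one seated and the ink bottle upright, but `hand_in` gave no verdict.

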